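# Try the seed cupboard's refitted roller catch

### The job

The roller catch of the small seed cupboard has just been refitted and the door hangs ajar. Try it out: push the door shut until the catch snaps and holds it home on its own, and take your hand off it for a moment; then pull it back open through the catch and leave it standing wide open, at about a right angle. Once the door is home do not lean on it or slam it, and leave the other things on the table where they are.

Things in the scene. Friction and masses are not known exactly. Their poses are not given: they have to be found in the camera images.
- cupboard: Fixed pale wooden table-top cupboard, 150 mm deep, 240 wide, 215 high, flat roof. Origin under the middle of its front edge; x points into it, z up. The door sits between its walls, hinged on the +y side. Inside, at the free edge, a white sprung roller catch and a black rubber buffer, on which the shut door rests, share one mount; how far in or out it was set is unknown and differs each time.
- door (a joint): Door angle in rad: 0 = flush with the front, growing as it opens, stop 1.75. Home lies anywhere in -0.055 to 0.055, as the mount was set. It stays where left. On closing, the roller resists from about 0.055 before home, is passed 0.02 before home, then draws the door home; short of that it springs back ajar. Pushing past takes 12 to 20 N at the handle, most at first touch; pulling back 8 to 15 N.
- door_hinge (a point): Point on the hinge line at the handle's height, 180 mm above the table; 108 mm to +y of the cupboard's origin and 6 mm behind its front edge. Its axes turn with the door: x the door's normal from outside to inside, -y from the hinge to the free edge. The panel is 12 mm thick (6 mm to either side of the hinge line), reaches 214 mm from it, and its top edge is 201 mm above the table.
- door_handle (a point): Middle of the handle: a level round steel bar, 11 mm thick, 91 long, parallel to the panel, 165 mm from the hinge line, 180 mm above the table, centre 42 mm off the outer face (48 mm from the hinge line along -x), on two posts 36 mm to either side. Can be pinched from above, one finger between bar and panel (36 mm free). Axes as door_hinge. A 75 mm deep rack hangs on the door's inside.
- jar_mid (a point): Bystander: centre of the small white jar, 50 mm across, 95 mm tall, black lid.
- big_jar_mid (a point): Bystander: centre of the big jar, 90 mm across, 130 mm tall, black lid.
- envelopes: Bystander: fanned stack of tan envelopes, about 100 x 160 mm, 24 mm high; origin under its centre.
- scoop: Bystander: small red spoon, 160 mm long, lying on the table.

How it is judged:
By the outcome, as a careful person would: the job done as asked, in the order asked, and still so for the second after the job is handed in, with the robot touching nothing.
It also fails if it takes over 58 s, if anything falls off the work surface, if the arm or the gripper's body presses on something with over 40 N, if the wrist force passes 120 N, or if a joint passes its speed limit or range.

### The arm

A 6-joint arm with a two-finger parallel gripper is mounted at the origin on the work surface. World frame = base frame: x ahead of the robot, y to its left, z up, the work surface at z = 0. Lengths are in m, angles in rad, forces in N, time in s.
With the tool pointing down it reaches from about 0.4 to 0.825 m from the base axis. Payload 7 kg.
Tool frame: the origin (TCP) lies on the centre line of the jaws, within the pads' length; the fingertips stand 22 mm ahead of it and the grasp point (between the pads) lies 3 mm ahead of it; z points along the fingers, y is the line along which they close (so a half turn about z gives the same grasp; the last joint's range is limited). The gripper opens to 88 mm and grips with 3 to 60 N. Pads are 19 mm wide; open, the fingers measure 130 mm over their backs; the gripper's body (78 mm by 193 mm) begins 47 mm behind the grasp point.
Start: joints at [-0.844, 0.359, 0.012, 0, -1.224, -0.288], TCP at [0.287, -0.611, 0.249] pointing down, gripper open.
Joint ranges: [-3.07, 3.07], [-1.43, 2.12], [-1.02, 1.25], [-3.03, 1.67], [-3.05, -0], [-3.03, 3.03]. Speed limits (rad/s): [2.39, 2.39, 3.01, 3.14, 3.14, 3.14].

### API

Orientations are given as [roll, pitch, yaw] about the fixed x, y, z axes, in that order (R = Rz(yaw) Ry(pitch) Rx(roll)).
In Python, from station import monitor, viewer, order gives the robot as it stands. The module is installed in compiled form; this text tells all that it offers.
- The arm moves only by the tool servo_tool, never from a script. Its argument "targets" is a list of rows, each an object with "angular": the turn, a rotation vector about the tool's x, y, z in degrees, a list of three; "xyz": the shift along the tool's x, y, z in cm, a list of three; "claw": the finger opening in cm, from 0 to 8.76. A call has 1 to 20 rows; each row shifts and turns the commanded pose from where the row before left it, along the tool's axes as they then stand; what a row does not reach is not made up. A row lasts 1/10 s, in which the tool goes at most 50 mm and 8.59 degrees, less where a joint would pass 70% of its speed; a pose out of reach is approached as far as the arm can. A call is refused whole if a number of a shift passes 5 or a number of a turn 8.59, either way. A call with a gripper value outside its range is refused whole. The fingers move at their own pace and stop on an object; "force" is the grip in N (left out, the last holds). Time passes only in rows, so rows that do not move let the fingers close. It gives the time, the measured TCP pose, the force, the opening and the grip force at its end, in the units of the state.
- monitor.get_state(): the state, without advancing time (a new reading comes with each control period).
- viewer.grab_frame(name): name is "scene" or "top"; returns a dict with "color" (480x640x3 uint8, blue, green, red), "fovy" (degrees; the focal length in pixels is half the picture's height over the tangent of half this angle, whatever the lens; pixels are square), "cx", "cy" (the principal point, pixels), "R" (3x3) and "t" (3): a world point X has camera coordinates R X + t. Camera axes: x right, y down, z forward; pixel columns grow to the right and rows downward; lengths in m; the calibration is good to about 2 mm. A picture is of the moment at which its call begins. There is no depth.
- order.job_done(): hands the job in; it is judged then, once.
The state is a dict: "t": time; "q": joint angles; "qd": joint speeds; "joint_efforts": joint torques, N m; "eef_pos": TCP position; "ee_rot": TCP orientation; "force": force on the tool from outside, world axes, zero at the start; "moment": the same for the moment, N m; "width": finger opening in m; "gripper_force": force on a finger pad.
Only numpy, scipy, OpenCV 4.12 (cv2) and the standard library are available. Lean on these libraries where they do the work, as an engineer would, in place of code of your own. Each camera call takes 0.05 s, during which the arm holds its last target. There are 200 camera calls.

## Working session

There is one attempt and no reset: what is moved stays moved. The work goes in short steps, Python scripts to look and compute and a tool call to move; the robot and the scene stay as the last step left them, time stands still between calls to the robot, and variables do not carry over. Pictures are saved under pics/ and viewed, at most 10 in all, crops included, and the job is handed in when it is done.

Besides the shell and the picture viewer there is one more tool, called after "Call:" in YAML: its name, and indented under it one key for each argument. servo_tool: Moves the arm, as the interface text tells. Its arguments: {"type":"object","properties":{"targets":{"type":"array"},"force":{"type":"number"}},"required":["targets"]}

```bash
mkdir -p pics; python3 - <<'E'
from station import monitor, viewer
import cv2,numpy as np,pickle
s=monitor.get_state();print(s)
for n in("scene","top"):
    f=viewer.grab_frame(n);cv2.imwrite(f"pics/{n}0.png",f["color"]);pickle.dump(f,open(f"{n}0.pkl","wb"))
    print(n,f["fovy"],f["cx"],f["cy"],np.round(f["R"],3).tolist(),f["t"])
E
```

```text
{'t': 0.0, 'q': array([-8.43882236e-01,  3.59417444e-01,  1.10825289e-02, -3.55029041e-04,
       -1.22410475e+00, -2.88144100e-01]), 'qd': array([-7.00875160e-04, -1.56298806e-03,  4.81725262e-05, -2.49652505e-03,
       -1.80203992e-04,  1.68066042e-03]), 'joint_efforts': array([-6.93799320e-04, -5.82724464e+01,  2.93061680e+01,  6.99759990e+00,
        6.99918033e-03, -1.43747975e-04]), 'eef_pos': array([ 0.28657842, -0.61065444,  0.24761232]), 'ee_rot': array([ 3.13992221e+00, -1.47049911e-04, -2.70294345e+00]), 'force': array([-1.46444004, -0.09820032,  0.36987086]), 'moment': array([-0.04836778,  0.0185643 , -0.00523386]), 'gripper_force': 0.0, 'width': 0.08785120075286126}
scene 53.67382658595255 318.1253085231903 242.57342714969434 [[-0.592, 0.806, -0.017], [0.547, 0.386, -0.742], [-0.592, -0.449, -0.67]] [ 0.4650788  -0.16037855  1.39290887]
top 51.21903114727853 317.526229143895 238.92963971283504 [[0.013, -1.0, 0.01], [-0.999, -0.013, -0.043], [0.043, -0.01, -0.999]] [-0.14582194  0.56002318  1.21214628]
```

View pics/scene0.png

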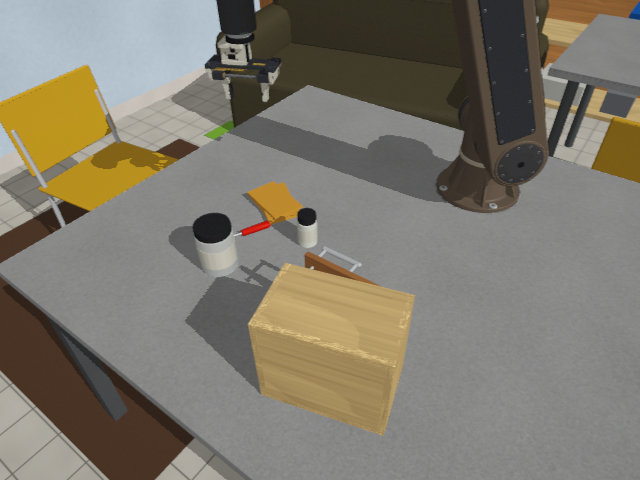

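View pics/top0.png

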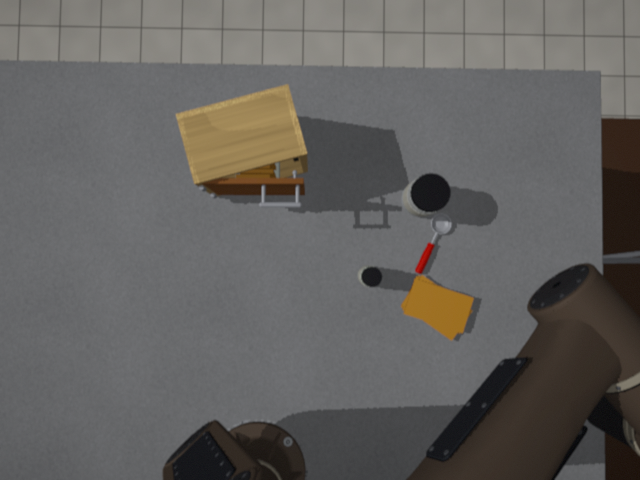

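The scene view shows the cupboard with its door ajar. In the top view the roof corners are near (177,115), (289,85), (306,153) and (197,184), the door edge runs from (200,187) to (303,181), and the bar from (262,204) to (300,204). The small jar is at (371,276) and the big jar at (430,193).

```bash
cat > h.py <<'E'
import numpy as np,cv2,pickle
def ray(f,u,v,z):
    F=240/np.tan(np.radians(f["fovy"])/2);R=np.array(f["R"]);t=np.array(f["t"])
    d=R.T@np.array([(u-f["cx"])/F,(v-f["cy"])/F,1]);c=-R.T@t
    return c+d*(z-c[2])/d[2]
def bar(f):
    im=f["color"].astype(int);sp=im.max(2)-im.min(2)
    m=((im.min(2)>135)&(sp<30)).astype(np.uint8);return m
E
python3 - <<'E'
from h import *
f=pickle.load(open("top0.pkl","rb"));im=f["color"]
hsv=cv2.cvtColor(im,cv2.COLOR_BGR2HSV)
m=cv2.inRange(hsv,(12,60,140),(28,180,255));m[:, 320:]=0;m[240:]=0
m=cv2.morphologyEx(m,cv2.MORPH_OPEN,np.ones((7,7)))
c=max(cv2.findContours(m,0,2)[0],key=cv2.contourArea)
b=cv2.boxPoints(cv2.minAreaRect(c));P=np.array([ray(f,*p,.215) for p in b])
print(b,P.round(4).tolist(),[np.linalg.norm(P[i]-P[i-1]).round(4) for i in range(4)])
m=bar(f)[170:230,220:320]; ys,xs=np.nonzero(m); print(xs.min()+220,xs.max()+220,ys.min()+170,ys.max()+170)
for u in range(256,310,3): print(u,[y+170 for y in np.nonzero(m[:,u-220])[0]])
for u,v,z in((371,276,.095),(430,193,.13)): print(ray(f,u,v,z))
crop=im[70:220,165:320];cv2.imwrite("pics/c.png",cv2.resize(crop,None,fx=5,fy=4 if 0 else 3.9))
E
```

```text
[[174.90416  113.23575 ]
 [288.26425   83.404144]
 [306.59326  153.05441 ]
 [193.23318  182.88602 ]] [[0.8082, 0.1605, 0.215], [0.8744, -0.0718, 0.215], [0.7296, -0.1117, 0.215], [0.6645, 0.1194, 0.215]] [np.float64(0.1494), np.float64(0.2415), np.float64(0.1501), np.float64(0.2401)]
260 297 172 204
256 []
259 []
262 [np.int64(187), np.int64(188), np.int64(189), np.int64(190), np.int64(191), np.int64(192), np.int64(193), np.int64(194), np.int64(195), np.int64(196), np.int64(197), np.int64(198), np.int64(199), np.int64(200), np.int64(201), np.int64(202)]
265 []
268 []
271 []
274 []
277 []
280 []
283 []
286 []
289 []
292 []
295 []
298 []
301 []
304 []
307 []
[ 0.47546564 -0.26051649  0.095     ]
[ 0.66250609 -0.38636297  0.13      ]
```

View pics/c.png

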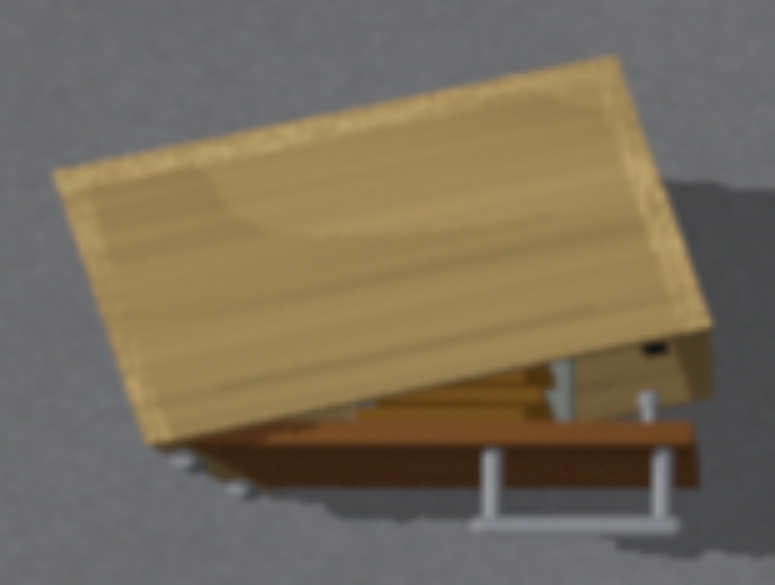

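Crop: the roof's front corners are at about (195,184) and (307,154), and the bar ends at about (259,204.6) and (301,204.6). There are two posts, and the black buffer is inside at the free edge.

```bash
python3 - <<'E'
from h import *
f=pickle.load(open("top0.pkl","rb"))
a,b=ray(f,259.2,204.5,.182),ray(f,300.8,204.5,.182);print(a,b,(a+b)/2,np.linalg.norm(a-b))
d=b-a;th=np.arctan2(d[0],-d[1]);print("door yaw",th)
P3,P2=ray(f,195,183.6,.215)[:2],ray(f,306.8,153.5,.215)[:2];e=P2-P3;yc=np.arctan2(e[0],-e[1])
R=lambda a:np.array([[np.cos(a),-np.sin(a)],[np.sin(a),np.cos(a)]])
o=(P2+P3)/2;h=o+R(yc)@[.006,.108];print("cup",o,yc,np.linalg.norm(e),"hinge",h,"phi",yc-th,"bar pred",h+R(th)@[-.048,-.165])
B=(a+b)/2;r=B[:2]-h;print("phi from bar pos",yc-(np.arctan2(*r[::-1])-np.arctan2(-.165,-.048)),np.linalg.norm(r),np.hypot(.048,.165))
np.save("g.npy",[*h,yc,*B[:2],th])
E
```

```text
[ 0.62569266 -0.01267357  0.182     ] [ 0.6269308  -0.10050351  0.182     ] [ 0.62631173 -0.05658854  0.182     ] 0.08783866620950351
door yaw 0.014096016456368357
cup [0.69592582 0.00182328] 0.2801962119802411 0.23718305307922813 hinge [0.67182505 0.10727067] phi 0.2661001955238727 bar pred [ 0.62615558 -0.05838952]
phi from bar pos 0.26802953188273043 0.1700626451806066 0.17184004189943625
```

Call:
servo_tool:
  targets:
    - {"angular":[0,0,0],"xyz":[0,0,-3],"claw":2.6}
    - {"angular":[0,0,-8.2],"xyz":[0,0,-2],"claw":2.6}
    - {"angular":[0,0,-8.2],"xyz":[0,0,-1],"claw":2.6}
    - {"angular":[0,0,-8.2],"xyz":[0,0,0],"claw":2.6}
    - {"angular":[0,0,-8.2],"xyz":[0,0,0],"claw":2.6}
    - {"angular":[0,0,-8.2],"xyz":[0,0,0],"claw":2.6}
    - {"angular":[0,0,-8.2],"xyz":[0,0,0],"claw":2.6}
    - {"angular":[0,0,-8.2],"xyz":[0,0,0],"claw":2.6}
    - {"angular":[0,0,-8.2],"xyz":[0,0,0],"claw":2.6}
    - {"angular":[0,0,0],"xyz":[0,0,0],"claw":2.6}
  force: 20

```text
t: 1.1
eef_pos: [0.2867, -0.6109, 0.3081]
ee_rot: [3.141, 0.001, -1.556]
force: [0.3, -0.0, 0.7]
width: 0.026
gripper_force: 0.0
```

Call:
servo_tool:
  targets:
    - {"angular":[0,0,0],"xyz":[-2,-1.2,0],"claw":2.6}
    - {"angular":[0,0,0],"xyz":[-4,-2.5,0],"claw":2.6}
    - {"angular":[0,0,0],"xyz":[-4,-2.5,0],"claw":2.6}
    - {"angular":[0,0,0],"xyz":[-4,-2.5,0],"claw":2.6}
    - {"angular":[0,0,0],"xyz":[-4,-2.5,0],"claw":2.6}
    - {"angular":[0,0,0],"xyz":[-4,-2.5,0],"claw":2.6}
    - {"angular":[0,0,0],"xyz":[-4,-2.5,0],"claw":2.6}
    - {"angular":[0,0,0],"xyz":[-4,-2.5,0],"claw":2.6}
    - {"angular":[0,0,0],"xyz":[-4,-2.5,0],"claw":2.6}
    - {"angular":[0,0,0],"xyz":[-4,-2.5,0],"claw":2.6}
    - {"angular":[0,0,0],"xyz":[-4,-2.5,0],"claw":2.6}
    - {"angular":[0,0,0],"xyz":[-4,-2.5,0],"claw":2.6}
    - {"angular":[0,0,0],"xyz":[-4,-2.5,0],"claw":2.6}
    - {"angular":[0,0,0],"xyz":[-4,-2.5,0],"claw":2.6}
    - {"angular":[0,0,0],"xyz":[-1,-1,0],"claw":2.6}
    - {"angular":[0,0,0],"xyz":[0,0,0],"claw":2.6}
    - {"angular":[0,0,0],"xyz":[0,0,0],"claw":2.6}

```text
t: 2.8
eef_pos: [0.6263, -0.0567, 0.3081]
ee_rot: [3.141, -0.0, -1.56]
force: [-0.2, -0.4, -0.4]
width: 0.0262
gripper_force: 0.0
```

Call:
servo_tool:
  targets:
    - {"angular":[0,0,0],"xyz":[0,0,2],"claw":2.6}
    - {"angular":[0,0,0],"xyz":[0,0,2],"claw":2.6}
    - {"angular":[0,0,0],"xyz":[0,0,2],"claw":2.6}
    - {"angular":[0,0,0],"xyz":[0,0,1],"claw":2.6}
    - {"angular":[0,0,0],"xyz":[0,0,0.5],"claw":2.6}
    - {"angular":[0,0,0],"xyz":[0,0,0],"claw":2.6}

```text
t: 3.4
eef_pos: [0.6263, -0.0573, 0.2336]
ee_rot: [3.141, -0.0, -1.559]
force: [0.6, -0.5, 0.7]
width: 0.0261
gripper_force: 0.0
```

```bash
python3 - <<'E'
from station import viewer
import cv2
a=viewer.grab_frame("top")["color"][130:240,200:340];b=viewer.grab_frame("scene")["color"][200:310,270:410]
cv2.imwrite("pics/c1.png",cv2.resize(cv2.hconcat([a,b]),None,fx=2.85,fy=2.85,interpolation=2))
E
```

```text
(no output)
```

View pics/c1.png

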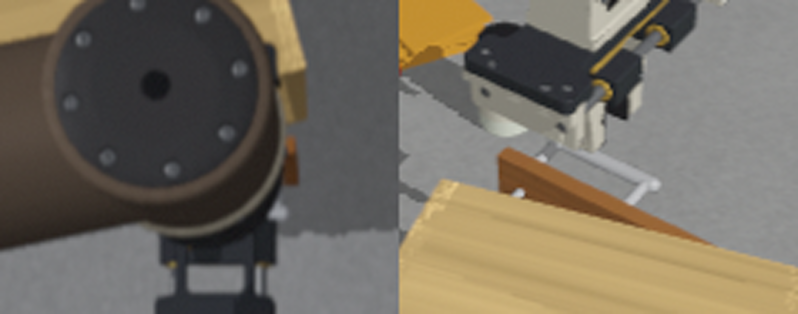

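The top view is blocked by the arm. In the scene half the fingertips hang just above the bar's left part, near crop (595,150), which fits the plan.

Call:
servo_tool:
  targets:
    - {"angular":[0,0,0],"xyz":[0,0,0.6],"claw":2.6}
    - {"angular":[0,0,0],"xyz":[0,0,0.6],"claw":2.6}
    - {"angular":[0,0,0],"xyz":[0,0,0.4],"claw":2.6}
    - {"angular":[0,0,0],"xyz":[0,0,0.4],"claw":2.6}
    - {"angular":[0,0,0],"xyz":[0,0,0.4],"claw":2.6}
    - {"angular":[0,0,0],"xyz":[0,0,0],"claw":2.6}

```text
t: 4.1
eef_pos: [0.6263, -0.0566, 0.2087]
ee_rot: [3.14, -0.0, -1.558]
force: [0.2, -0.1, 0.5]
width: 0.0258
gripper_force: 0.0
```

Call:
servo_tool:
  targets:
    - {"angular":[0,0,0],"xyz":[0,0,0.4],"claw":2.6}
    - {"angular":[0,0,0],"xyz":[0,0,0.4],"claw":2.6}
    - {"angular":[0,0,0],"xyz":[0,0,0.4],"claw":2.6}
    - {"angular":[0,0,0],"xyz":[0,0,0.4],"claw":2.6}
    - {"angular":[0,0,0],"xyz":[0,0,0.4],"claw":2.6}
    - {"angular":[0,0,0],"xyz":[0,0,0],"claw":1.8}
    - {"angular":[0,0,0],"xyz":[0,0,0],"claw":1.8}
    - {"angular":[0,0,0],"xyz":[0,0,0],"claw":1.8}

```text
t: 4.9
eef_pos: [0.6268, -0.0566, 0.1898]
ee_rot: [-3.141, 0.0, -1.558]
force: [-0.2, 1.2, -0.4]
width: 0.0181
gripper_force: 0.0
```

Call:
servo_tool:
  targets:
    - {"angular":[0,0,-1],"xyz":[0.08,-0.29,0],"claw":1.8}
    - {"angular":[0,0,-1],"xyz":[0.08,-0.29,0],"claw":1.8}
    - {"angular":[0,0,-1],"xyz":[0.08,-0.29,0],"claw":1.8}
    - {"angular":[0,0,-1],"xyz":[0.08,-0.29,0],"claw":1.8}
    - {"angular":[0,0,-1],"xyz":[0.08,-0.29,0],"claw":1.8}
    - {"angular":[0,0,-1],"xyz":[0.08,-0.29,0],"claw":1.8}
    - {"angular":[0,0,-1],"xyz":[0.08,-0.29,0],"claw":1.8}
    - {"angular":[0,0,-1],"xyz":[0.08,-0.29,0],"claw":1.8}
    - {"angular":[0,0,0],"xyz":[0,0,0],"claw":1.8}

```text
t: 5.8
eef_pos: [0.6507, -0.0613, 0.1894]
ee_rot: [-3.141, -0.0, -1.417]
force: [0.5, 0.3, 0.1]
width: 0.0181
gripper_force: 0.0
```

Call:
servo_tool:
  targets:
    - {"angular":[0,0,-0.5],"xyz":[0.04,-0.15,0],"claw":1.8}
    - {"angular":[0,0,-0.5],"xyz":[0.04,-0.15,0],"claw":1.8}
    - {"angular":[0,0,-0.5],"xyz":[0.04,-0.15,0],"claw":1.8}
    - {"angular":[0,0,0],"xyz":[0,0,0],"claw":1.8}

```text
t: 6.2
eef_pos: [0.6551, -0.0618, 0.1895]
ee_rot: [-3.141, -0.0, -1.392]
force: [1.0, -0.3, 0.0]
width: 0.018
gripper_force: 0.0
```

Call:
servo_tool:
  targets:
    - {"angular":[0,0,-0.5],"xyz":[0.04,-0.15,0],"claw":1.8}
    - {"angular":[0,0,-0.5],"xyz":[0.04,-0.15,0],"claw":1.8}
    - {"angular":[0,0,0],"xyz":[0,0,0],"claw":1.8}

```text
t: 6.5
eef_pos: [0.6582, -0.062, 0.1896]
ee_rot: [-3.141, -0.0, -1.374]
force: [-0.2, 0.2, 0.9]
width: 0.0176
gripper_force: 0.0
```

Call:
servo_tool:
  targets:
    - {"angular":[0,0,-0.5],"xyz":[0.04,-0.15,0],"claw":1.8}
    - {"angular":[0,0,-0.5],"xyz":[0.04,-0.15,0],"claw":1.8}
    - {"angular":[0,0,0],"xyz":[0,0,0],"claw":1.8}

```text
t: 6.8
eef_pos: [0.6613, -0.0622, 0.1895]
ee_rot: [-3.141, -0.0, -1.357]
force: [0.0, -0.7, 0.0]
width: 0.018
gripper_force: 0.0
```

Call:
servo_tool:
  targets:
    - {"angular":[0,0,-0.5],"xyz":[0.04,-0.15,0],"claw":1.8}
    - {"angular":[0,0,0],"xyz":[0,0,0],"claw":1.8}

```text
t: 7.0
eef_pos: [0.6628, -0.0623, 0.1896]
ee_rot: [-3.141, -0.0, -1.348]
force: [0.2, 0.3, -0.1]
width: 0.0182
gripper_force: 0.0
```

Call:
servo_tool:
  targets:
    - {"angular":[0,0,-0.5],"xyz":[0.04,-0.15,0],"claw":1.8}
    - {"angular":[0,0,0],"xyz":[0,0,0],"claw":1.8}

```text
t: 7.2
eef_pos: [0.6643, -0.0623, 0.1896]
ee_rot: [-3.142, -0.0, -1.339]
force: [-1.0, 0.2, -1.0]
width: 0.0175
gripper_force: 0.0
```

Call:
servo_tool:
  targets:
    - {"angular":[0,0,-0.5],"xyz":[0.04,-0.15,0],"claw":1.8}
    - {"angular":[0,0,0],"xyz":[0,0,0],"claw":1.8}

```text
t: 7.4
eef_pos: [0.6659, -0.0623, 0.1895]
ee_rot: [-3.141, -0.0, -1.331]
force: [-0.1, 0.3, -1.1]
width: 0.0179
gripper_force: 0.0
```

Call:
servo_tool:
  targets:
    - {"angular":[0,0,-0.5],"xyz":[0.04,-0.15,0],"claw":1.8}
    - {"angular":[0,0,0],"xyz":[0,0,0],"claw":1.8}

```text
t: 7.6
eef_pos: [0.6669, -0.0624, 0.1895]
ee_rot: [3.141, 0.0, -1.322]
force: [-2.0, 0.3, 1.6]
width: 0.018
gripper_force: 1.1
```

Call:
servo_tool:
  targets:
    - {"angular":[0,0,-0.5],"xyz":[0.04,-0.15,0],"claw":1.8}
    - {"angular":[0,0,0],"xyz":[0,0,0],"claw":1.8}

```text
t: 7.8
eef_pos: [0.6676, -0.0624, 0.1893]
ee_rot: [3.139, 0.001, -1.313]
force: [-5.9, 0.7, 2.0]
width: 0.0178
gripper_force: 2.7
```

```bash
python3 - <<'E'
from station import viewer
import cv2,pickle
f=viewer.grab_frame("scene");pickle.dump(f,open("s2.pkl","wb"))
cv2.imwrite("pics/c2.png",cv2.resize(f["color"][200:310,270:410],None,fx=5,fy=5,interpolation=2))
E
```

```text
(no output)
```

View pics/c2.png

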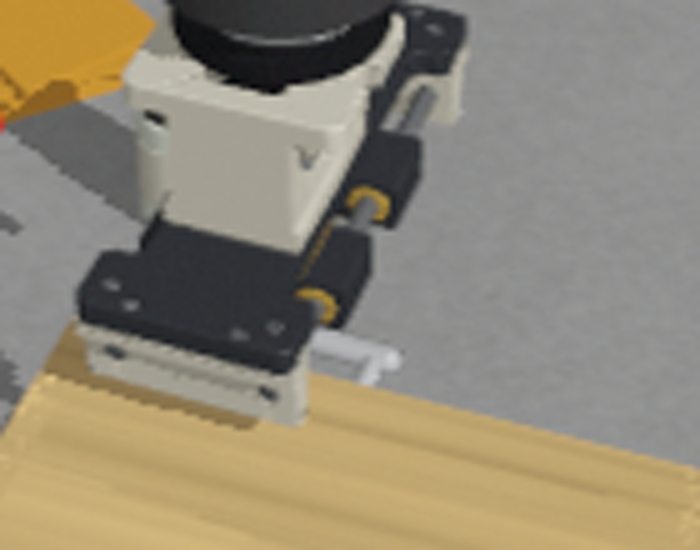

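The picture shows the gripper straddling the bar, its body above the roof front, with no panel visible. Resistance is starting at about 6 N, so the catch has been met.

Call:
servo_tool:
  targets:
    - {"angular":[0,0,-0.3],"xyz":[0.03,-0.1,0],"claw":1.8}
    - {"angular":[0,0,0],"xyz":[0,0,0],"claw":1.8}

```text
t: 8.05
eef_pos: [0.668, -0.0625, 0.1892]
ee_rot: [3.138, 0.001, -1.308]
force: [-7.6, 1.0, 2.7]
width: 0.018
gripper_force: 3.7
```

Call:
servo_tool:
  targets:
    - {"angular":[0,0,-0.3],"xyz":[0.03,-0.1,0],"claw":1.8}
    - {"angular":[0,0,0],"xyz":[0,0,0],"claw":1.8}

```text
t: 8.25
eef_pos: [0.6684, -0.0626, 0.1892]
ee_rot: [3.137, 0.001, -1.303]
force: [-10.0, 0.9, 5.5]
width: 0.0178
gripper_force: 4.7
```

Call:
servo_tool:
  targets:
    - {"angular":[0,0,0],"xyz":[0.02,-0.1,0],"claw":1.8}
    - {"angular":[0,0,0],"xyz":[0,0,0],"claw":1.8}

```text
t: 8.45
eef_pos: [0.669, -0.0626, 0.1891]
ee_rot: [3.136, 0.001, -1.303]
force: [-10.9, 1.1, 5.6]
width: 0.018
gripper_force: 5.5
```

Call:
servo_tool:
  targets:
    - {"angular":[0,0,0],"xyz":[0.02,-0.1,0],"claw":1.8}
    - {"angular":[0,0,0],"xyz":[0,0,0],"claw":1.8}

```text
t: 8.65
eef_pos: [0.6707, -0.0627, 0.1892]
ee_rot: [3.137, 0.001, -1.303]
force: [-7.1, 0.0, 2.7]
width: 0.018
gripper_force: 3.8
```

Call:
servo_tool:
  targets:
    - {"angular":[0,0,0],"xyz":[0,-0.05,0],"claw":1.8}
    - {"angular":[0,0,0],"xyz":[0,0,0],"claw":1.8}

```text
t: 8.85
eef_pos: [0.6725, -0.0627, 0.1893]
ee_rot: [3.14, -0.0, -1.303]
force: [-2.5, -2.6, -0.5]
width: 0.0179
gripper_force: 1.4
```

Call:
servo_tool:
  targets:
    - {"angular":[0,0,0],"xyz":[0,0,0],"claw":1.8}

```text
t: 8.95
eef_pos: [0.6737, -0.0623, 0.1896]
ee_rot: [-3.141, -0.0, -1.303]
force: [-0.2, -0.1, 0.3]
width: 0.0183
gripper_force: 0.0
```

Call:
servo_tool:
  targets:
    - {"angular":[0,0,0],"xyz":[0,0,0],"claw":2.4}
    - {"angular":[0,0,0],"xyz":[0,0,-0.5],"claw":2.4}
    - {"angular":[0,0,0],"xyz":[0,0,-1.5],"claw":2.4}
    - {"angular":[0,0,0],"xyz":[0,0,-2.5],"claw":2.4}
    - {"angular":[0,0,0],"xyz":[0,0,-3],"claw":2.4}
    - {"angular":[0,0,0],"xyz":[0,5,-3],"claw":2.4}
    - {"angular":[0,0,0],"xyz":[0,5,0],"claw":2.4}
    - {"angular":[0,0,0],"xyz":[0,5,0],"claw":2.4}
    - {"angular":[0,0,0],"xyz":[0,0,0],"claw":2.4}

```text
t: 9.85
eef_pos: [0.5309, -0.1012, 0.293]
ee_rot: [-3.139, 0.0, -1.304]
force: [1.1, -0.2, 1.3]
width: 0.0238
gripper_force: 0.0
```

```bash
python3 - <<'E'
from station import viewer
import cv2,pickle
f=viewer.grab_frame("top");pickle.dump(f,open("t3.pkl","wb"));g=viewer.grab_frame("scene")
cv2.imwrite("pics/c3.png",cv2.resize(cv2.hconcat([f["color"][110:220,190:330],g["color"][210:320,270:410]]),None,fx=2.85,fy=2.85,interpolation=2))
E
```

```text
(no output)
```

View pics/c3.png

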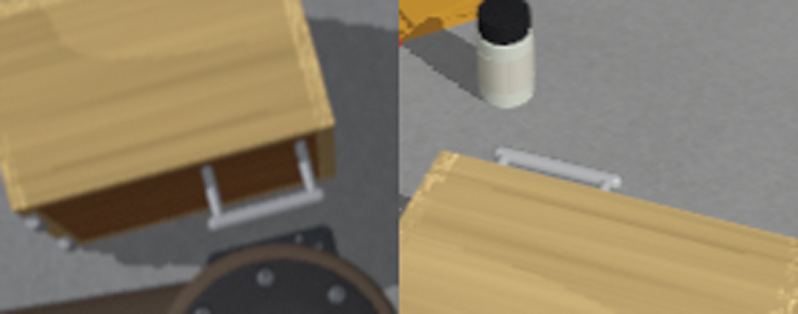

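The door is home: the bar runs from top px (264,188) to (303,178), parallel to the roof's front edge, and the gripper is clear of it.

```bash
python3 - <<'E'
from h import *
f=pickle.load(open("t3.pkl","rb"));h=np.load("g.npy")
a,b=ray(f,263.7,188,.182),ray(f,303,178,.182);B=(a+b)/2;d=b-a
r=B[:2]-h[:2];print(B,"th from dir",np.arctan2(d[0],-d[1]),"phi from pos",h[2]-(np.arctan2(*r[::-1])-np.arctan2(-.165,-.048)))
for phi in(0,-.01,.01):
  t=h[2]-phi;print(phi,h[:2]+np.array([[np.cos(t),-np.sin(t)],[np.sin(t),np.cos(t)]])@[-.048,-.165])
E
```

```text
[ 0.67211078 -0.06295143  0.182     ] th from dir 0.26532521221996763 phi from pos -0.004578140292866573
0 [ 0.67132679 -0.06456865]
-0.01 [ 0.67304518 -0.06456504]
0.01 [ 0.66960845 -0.06455507]
```

Call:
servo_tool:
  targets:
    - {"angular":[0,0,0],"xyz":[0,-2.8,0],"claw":2.6}
    - {"angular":[0,0,0],"xyz":[0,-5,0],"claw":2.6}
    - {"angular":[0,0,0],"xyz":[0,-5,0],"claw":2.6}
    - {"angular":[0,0,0],"xyz":[0,-2,0],"claw":2.6}
    - {"angular":[0,0,0],"xyz":[0,0,3],"claw":2.6}
    - {"angular":[0,0,0],"xyz":[0,0,3],"claw":2.6}
    - {"angular":[0,0,0],"xyz":[0,0,1.5],"claw":2.6}
    - {"angular":[0,0,0],"xyz":[0,0,0],"claw":2.6}

```text
t: 10.75
eef_pos: [0.6782, -0.0604, 0.2121]
ee_rot: [3.137, 0.001, -1.303]
force: [-0.5, -1.0, -0.5]
width: 0.0265
gripper_force: 0.0
```

Call:
servo_tool:
  targets:
    - {"angular":[0,0,0],"xyz":[0,0,0.5],"claw":2.6}
    - {"angular":[0,0,0],"xyz":[0,0,0.5],"claw":2.6}
    - {"angular":[0,0,0],"xyz":[0,0,0.5],"claw":2.6}
    - {"angular":[0,0,0],"xyz":[0,0,0.5],"claw":2.6}
    - {"angular":[0,0,0],"xyz":[0,0,0.5],"claw":2.6}
    - {"angular":[0,0,0],"xyz":[0,0,0.5],"claw":2.6}
    - {"angular":[0,0,0],"xyz":[0,0,0],"claw":1.8}
    - {"angular":[0,0,0],"xyz":[0,0,0],"claw":1.8}

```text
t: 11.55
eef_pos: [0.676, -0.0613, 0.1841]
ee_rot: [3.136, 0.001, -1.304]
force: [-7.1, -1.6, -0.5]
width: 0.0193
gripper_force: 3.7
```

Call:
servo_tool:
  targets:
    - {"angular":[0,0,0],"xyz":[0,0.5,0],"claw":1.8}
    - {"angular":[0,0,0],"xyz":[0,0.1,0],"claw":1.8}

```text
t: 11.75
eef_pos: [0.6726, -0.0625, 0.1857]
ee_rot: [-3.14, -0.0, -1.303]
force: [0.3, -0.1, -0.5]
width: 0.0183
gripper_force: 0.0
```

Call:
servo_tool:
  targets:
    - {"angular":[0,0,0],"xyz":[0,0.2,0],"claw":1.8}
    - {"angular":[0,0,0],"xyz":[0,0.15,0],"claw":1.8}
    - {"angular":[0,0,0.5],"xyz":[-0.04,0.15,0],"claw":1.8}
    - {"angular":[0,0,0.5],"xyz":[-0.04,0.15,0],"claw":1.8}
    - {"angular":[0,0,0.5],"xyz":[-0.04,0.15,0],"claw":1.8}
    - {"angular":[0,0,0.5],"xyz":[-0.04,0.15,0],"claw":1.8}

```text
t: 12.35
eef_pos: [0.6661, -0.0629, 0.1859]
ee_rot: [-3.135, -0.001, -1.338]
force: [9.6, -1.1, -3.7]
width: 0.0181
gripper_force: 4.3
```

Call:
servo_tool:
  targets:
    - {"angular":[0,0,0.5],"xyz":[-0.04,0.15,0],"claw":1.8}
    - {"angular":[0,0,0.5],"xyz":[-0.04,0.15,0],"claw":1.8}
    - {"angular":[0,0,0.5],"xyz":[-0.04,0.15,0],"claw":1.8}
    - {"angular":[0,0,0.5],"xyz":[-0.04,0.15,0],"claw":1.8}

```text
t: 12.75
eef_pos: [0.6564, -0.063, 0.1852]
ee_rot: [3.141, 0.0, -1.374]
force: [0.8, -1.1, 0.2]
width: 0.0179
gripper_force: 0.3
```

Call:
servo_tool:
  targets:
    - {"angular":[0,0,0.5],"xyz":[-0.04,0.15,0],"claw":1.8}
    - {"angular":[0,0,0.5],"xyz":[-0.04,0.15,0],"claw":1.8}
    - {"angular":[0,0,0.5],"xyz":[-0.04,0.15,0],"claw":1.8}
    - {"angular":[0,0,0.5],"xyz":[-0.04,0.15,0],"claw":1.8}

```text
t: 13.15
eef_pos: [0.6504, -0.0625, 0.1853]
ee_rot: [-3.142, 0.0, -1.408]
force: [0.6, -0.3, -0.9]
width: 0.0181
gripper_force: 0.3
```

Call:
servo_tool:
  targets:
    - {"angular":[0,0,2],"xyz":[-0.18,0.57,0],"claw":1.8}
    - {"angular":[0,0,4],"xyz":[-0.37,1.14,0],"claw":1.8}
    - {"angular":[0,0,4],"xyz":[-0.37,1.14,0],"claw":1.8}
    - {"angular":[0,0,4],"xyz":[-0.37,1.14,0],"claw":1.8}
    - {"angular":[0,0,4],"xyz":[-0.37,1.14,0],"claw":1.8}
    - {"angular":[0,0,4],"xyz":[-0.37,1.14,0],"claw":1.8}
    - {"angular":[0,0,4],"xyz":[-0.37,1.14,0],"claw":1.8}
    - {"angular":[0,0,4],"xyz":[-0.37,1.14,0],"claw":1.8}
    - {"angular":[0,0,4],"xyz":[-0.37,1.14,0],"claw":1.8}
    - {"angular":[0,0,4],"xyz":[-0.37,1.14,0],"claw":1.8}
    - {"angular":[0,0,2],"xyz":[-0.18,0.57,0],"claw":1.8}
    - {"angular":[0,0,0],"xyz":[0,0,0],"claw":1.8}

```text
t: 14.35
eef_pos: [0.5452, -0.0095, 0.1856]
ee_rot: [-3.141, 0.0, -2.106]
force: [0.6, 0.5, 1.0]
width: 0.018
gripper_force: 0.0
```

```bash
cat > chk.py <<'E'
from h import *
from station import monitor
s=monitor.get_state();h=np.load("g.npy");p=s["eef_pos"][:2];th=s["ee_rot"][2]+np.pi/2
R=np.array([[np.cos(th),-np.sin(th)],[np.sin(th),np.cos(th)]])
e=R.T@(p-(h[:2]+R@[-.048,-.165]))
print("phi_tool",h[2]-th,"TCP off bar in door axes",e,"tool shift to bar cm (x,y)",100*e[1],100*e[0],s["force"])
E
python3 chk.py
```

```text
phi_tool 0.8153122987742547 TCP off bar in door axes [-1.40549705e-03 -9.41046585e-06] tool shift to bar cm (x,y) -0.0009410465849657248 -0.1405497052707412 [0.57470787 0.53713109 0.96710074]
```

Call:
servo_tool:
  targets:
    - {"angular":[0,0,2],"xyz":[-0.18,0.57,0],"claw":1.8}
    - {"angular":[0,0,4],"xyz":[-0.37,1.14,0],"claw":1.8}
    - {"angular":[0,0,4],"xyz":[-0.37,1.14,0],"claw":1.8}
    - {"angular":[0,0,4],"xyz":[-0.37,1.14,0],"claw":1.8}
    - {"angular":[0,0,4],"xyz":[-0.37,1.14,0],"claw":1.8}
    - {"angular":[0,0,4],"xyz":[-0.37,1.14,0],"claw":1.8}
    - {"angular":[0,0,4],"xyz":[-0.37,1.14,0],"claw":1.8}
    - {"angular":[0,0,4],"xyz":[-0.37,1.14,0],"claw":1.8}
    - {"angular":[0,0,4],"xyz":[-0.37,1.14,0],"claw":1.8}
    - {"angular":[0,0,4],"xyz":[-0.37,1.14,0],"claw":1.8}
    - {"angular":[0,0,2],"xyz":[-0.18,0.57,0],"claw":1.8}
    - {"angular":[0,0,2],"xyz":[-0.18,0.57,0],"claw":1.8}
    - {"angular":[0,0,1.3],"xyz":[-0.11,0.37,0],"claw":1.8}
    - {"angular":[0,0,0],"xyz":[0,0,0],"claw":1.8}
    - {"angular":[0,0,0],"xyz":[0,0,0],"claw":1.8}

```text
t: 15.85
eef_pos: [0.4989, 0.1077, 0.1852]
ee_rot: [3.142, -0.0, -2.861]
force: [-0.9, -0.5, -0.6]
width: 0.018
gripper_force: 0.0
```

```bash
python3 chk.py
```

```text
phi_tool 1.5700274394439986 TCP off bar in door axes [-0.00035172 -0.00107579] tool shift to bar cm (x,y) -0.10757887836819365 -0.03517223605735825 [-0.87606948 -0.51607811 -0.60278228]
```

Call:
servo_tool:
  targets:
    - {"angular":[0,0,0],"xyz":[0,0,0],"claw":2.4}
    - {"angular":[0,0,0],"xyz":[0,0,0],"claw":2.4}
    - {"angular":[0,0,0],"xyz":[0,0,-0.5],"claw":2.4}
    - {"angular":[0,0,0],"xyz":[0,0,-1.5],"claw":2.4}
    - {"angular":[0,0,0],"xyz":[0,0,-3],"claw":2.4}
    - {"angular":[0,0,0],"xyz":[0,0,-4],"claw":2.4}
    - {"angular":[0,0,0],"xyz":[0,0,-3],"claw":2.4}
    - {"angular":[0,0,0],"xyz":[0,-4,0],"claw":2.4}
    - {"angular":[0,0,0],"xyz":[0,-4,0],"claw":2.4}
    - {"angular":[0,0,0],"xyz":[0,-4,0],"claw":2.4}
    - {"angular":[0,0,0],"xyz":[0,-4,0],"claw":2.4}
    - {"angular":[0,0,0],"xyz":[0,-4,0],"claw":2.4}
    - {"angular":[0,0,0],"xyz":[0,-4,0],"claw":2.4}
    - {"angular":[0,0,0],"xyz":[0,0,0],"claw":2.4}
    - {"angular":[0,0,0],"xyz":[0,0,0],"claw":2.4}

```text
t: 17.35
eef_pos: [0.5651, -0.1238, 0.3051]
ee_rot: [3.141, -0.001, -2.864]
force: [-1.7, 0.2, 0.4]
width: 0.0242
gripper_force: 0.0
```

```bash
python3 - <<'E'
from station import viewer
import cv2
cv2.imwrite("pics/c4.png",viewer.grab_frame("top")["color"])
E
```

```text
(no output)
```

View pics/c4.png

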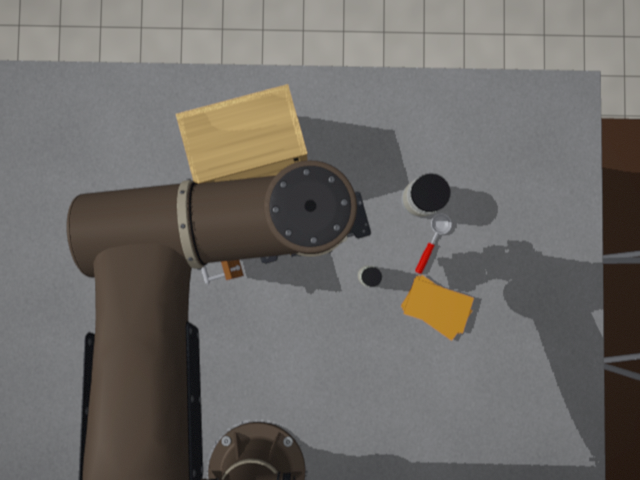

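The door's free end is at about (230,268), square to the cupboard front. The jars, scoop and envelopes have not moved, and the gripper is clear of the door.

```bash
python3 -c "from station import order;print(order.job_done())"
```

```text
the job is handed in; nothing more can be done
None
```

The door was pushed shut until the catch snapped and held, left alone for a moment, then pulled back through the catch and left open at about a right angle. While I re-gripped the handle, a finger pressed the shut door with about 7 N until I backed it off, so the "do not lean on it" condition was not met cleanly.

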